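# Switch the cell sorter's seesaw gate and feed the waiting cells down the empty chute

### The job

The left-hand chute of the battery-cell sorter is full, and the seesaw gate still points to it. With your fingertips, gently press down the raised right-hand ear of the gate to rock it over its pivot until it rests on the right-hand stop; then push the slide under the magazine fully in, so that the three waiting cells drop and roll down the empty right-hand chute. Do not touch the cells, grip nothing, and leave the other things on the bench where they are.

Things in the scene. Friction and masses are not known exactly. Their poses are not given: they have to be found in the camera images.
- sorter: Bench-top battery-cell sorter, sheet metal, bolted down; place and heading vary. Origin: middle of the underside of its 190 x 470 x 6 mm base plate, on the bench; x points away from the robot, y to the left (heading 0), z up. Coordinates below are in this frame, mm. Two cheek plates (x +-41 to +-45, y +-30) carry the gate's pivot shaft (along x, z = 120, ends at x +-56) and the magazine.
- magazine (a point): Centre of the open top, (0, 0, 263), of the upright magazine over the pivot: x +-45, y +-30 up to z = 202, above that x +-41, y +-18. Three cells lie stacked in it on the slide.
- chute_left (a point): Middle of the upper floor edge, (0, 83, 108), of the left chute, which is full: x +-39 wide, side walls 17 high, falling by 0.2 rad to an end stop at y = 199 (its top z = 116).
- chute_right (a point): The same for the empty right chute, mirrored: upper floor edge (0, -83, 108), end stop at y = -199. It has room for four cells in a row.
- gate (a joint): Tilt (rad) of the seesaw gate, an open-ended plastic-lined steel trough 160 long (y), 75 wide, lining 12 and rims 22 above the pivot. Starts at -0.26 to -0.17: left end low, right end raised. +0.26 is the right-hand stop: right end low, cells roll right. Friction pivot (0.15 N m, about 2 N at an ear), no spring: stays wherever it is left.
- ear_right (a point): Top centre of the thumb ear on the gate's right end: flat steel plate 49 (x) x 34 (y) x 3, beside the trough on the robot's side, outside the chute wall, open above. Turns with the gate: at (-62, -90, 153) for tilt -0.26, (-62, -94, 104) on its stop (a rubber-topped post below it, 18 wide, x = -62, y = -93). Pressed downwards to rock the gate.
- ear_left (a point): Top centre of the like ear on the gate's left end, y = +95: low at the start, it rises as the right one goes down. A stop post stands under it too.
- slide (a joint): Travel (m) of the magazine's slide: 0 shut, 0.036 fully in (end stop); starts at 0 to 0.006, moves towards -y. A level steel blade (z 166 to 169, 79 wide) under the magazine; pushed in, its window comes under the cells, which drop one after another on to the gate, once it has moved some 0.027. Needs some 2 to 6 N, no spring, stays where left.
- slide_plate (a point): Centre of the outer (+y) face of the slide's turned-up push plate, 70 (x) x 40 (z) x 4 thick, upright on the blade's left end above the left chute, z 156 to 196. The face is at (0, 135, 176) when shut, (0, 99, 176) when fully in; it faces +y and is pushed towards -y. Tops of the cells in the chute below: z = 129 or less.
- cell_1: Lowest waiting cell in the magazine: blue-sleeved cylindrical battery cell, 26 mm diameter, 65 mm long, 92 g; origin at its centre; it lies with its axis along the sorter's x axis. At first centre z = 182.
- cell_2: Middle waiting cell, the same kind; z = 208.
- cell_3: Top waiting cell, the same kind; z = 235, its top at 248.
- sorted_1: One of the four cells lying in the full left chute (1 lowest, at its end stop; 4 uppermost): the same kind of cell. To be left alone.
- sorted_2: One of the four cells lying in the full left chute (1 lowest, at its end stop; 4 uppermost): the same kind of cell. To be left alone.
- sorted_3: One of the four cells lying in the full left chute (1 lowest, at its end stop; 4 uppermost): the same kind of cell. To be left alone.
- sorted_4: One of the four cells lying in the full left chute (1 lowest, at its end stop; 4 uppermost): the same kind of cell. To be left alone.
- multimeter: Bystander: hand multimeter lying face up in front of the sorter (robot's side), 150 x 76 x 41 mm high; origin under its middle. Leave it alone.
- module: Bystander: white rail-mount module with a small yellow display, 70 x 88 x 47 mm high, behind the sorter; origin under its middle.
- board: Bystander: green circuit board on brass standoffs with a copper toroid and capacitors, 80 x 110 x 36 mm high, behind the sorter; origin under its middle.
- spare_cell: Bystander: a spare cell of the same kind standing upright on the bench in front of the sorter's right half, 26 mm diameter, 65 mm tall; origin at its centre.
Mind the look-alikes: they are no part of the job. What is shaped like the cell_3 but green or turquoise is not meant.

How it is judged:
By the outcome, as a careful person would: the job done as asked, in the order asked, and still so for the second after the job is handed in, with the robot touching nothing.
It also fails if it takes over 42 s, if anything falls off the work surface, if the arm or the gripper's body presses on something with over 40 N, if the wrist force passes 120 N, or if a joint passes its speed limit or range.

### The arm

A 6-joint arm with a two-finger parallel gripper is mounted at the origin on the work surface. World frame = base frame: x ahead of the robot, y to its left, z up, the work surface at z = 0. Lengths are in m, angles in rad, forces in N, time in s.
With the tool pointing down it reaches from about 0.35 to 0.85 m from the base axis. Payload 8.1 kg.
Tool frame: the origin (TCP) lies at the very end of the fingers, on their centre line; the grasp point (between the pads) lies 19 mm behind it; z points along the fingers, x is the direction in which the jaws open and shut, and the axes are right-handed (so a half turn about z gives the same grasp; the last joint's range is limited). The gripper opens to 93 mm and grips with 3 to 60 N. Pads are 15 mm wide; open, the fingers measure 128 mm over their backs; the gripper's body (75 mm by 188 mm) begins 65 mm behind the grasp point.
Start: joints at [1.086, 0.13, 1.488, -0, 1.523, -0.085], TCP at [0.234, 0.553, 0.219] pointing down, gripper open.
Joint ranges: [-2.96, 2.96], [-0.89, 2.26], [0.02, 2.5], [-1.34, 4.48], [0, 2.73], [-2.66, 2.66]. Speed limits (rad/s): [2.39, 2.39, 2.79, 3.14, 3.14, 3.14].

### API

Orientations are given as a rotation vector (axis times angle).
In Python, from plant import robot gives the robot as it stands. The module is installed in compiled form; this text tells all that it offers.
- The arm moves only by the tool jog_arm, never from a script. Its argument "commands" is one flat list of numbers, 5 for each row, row after row: the gripper's target within -1 to 1 (shut at 1, half-way at 0, fully open at -1), then the shift along the tool's x, y, z in m, then the turn about the tool's z in degrees. A call has 1 to 20 rows; each row shifts and turns the commanded pose from where the row before left it, along the tool's axes as they then stand; what a row does not reach is not made up. A row lasts 1/12 s, in which the tool goes at most 41.7 mm and 7.16 degrees, less where a joint would pass 70% of its speed; a pose out of reach is approached as far as the arm can. A call is refused whole if a number of a shift passes 0.0417 or a number of a turn 7.16, either way. A call with a gripper value outside its range is refused whole. The fingers move at their own pace and stop on an object; "grip_force" is the grip in N (left out, the last holds). Time passes only in rows, so rows that do not move let the fingers close. It gives the time, the measured TCP pose, the force and the opening at its end, in the units of the state.
- robot.read_state(): the state, without advancing time (a new reading comes with each control period).
- robot.read_camera(name): name is "side" or "top"; returns a dict with "img" (400x640x3 uint8, blue, green, red), "vfov" (degrees; the focal length in pixels is half the picture's height over the tangent of half this angle, whatever the lens; pixels are square), "cx", "cy" (the principal point, pixels), "k1" (the pictures are not rectified: a ray, as slopes to the right and down, at radius r is drawn at 1 + k1 r^2 times it, then the intrinsics apply), "extrinsics" (4x4, takes a point from world to camera coordinates). Camera axes: x right, y down, z forward; pixel columns grow to the right and rows downward; lengths in m; the calibration is good to about 2 mm. A picture is of the moment at which its call begins. There is no depth.
- robot.close_job(): hands the job in, once; it reports no verdict.
Trained networks look in a picture, given as the dict that the camera call returned (one of the last four; its "shot" number tells which), for a name from the list of things; names that differ only in an ending like _2 or _b are one class to them, and where a whole thing is asked for, a point or a joint stands for the part that bears it (a point fixed in the world has none). Each returns a list of dicts, best first, with "score" (0 to 1); they miss things now and then, are a little off and sometimes report something else, mostly with a low value. They report only what shows in the picture. A call takes as long as a camera call. They do not tell look-alikes from the thing itself.
- robot.recognise(thing, picture): "box" ([centre column, centre row, width, height] as shares, 0 to 1, of the picture: columns of its width, rows of its height, round what is visible of it).
- robot.pinpoint(thing, picture): "position" ([row, column] as shares, 0 to 1, of the picture: columns of its width, rows of its height: a listed point, or the origin of a listed thing).
The state is a dict: "t": time; "q": joint angles; "dq": joint speeds; "joint_torque": joint torques, N m; "tool_pos": TCP position; "orientation": TCP orientation; "force": force on the tool from outside, world axes, zero at the start; "wrist_torque": the same for the moment, N m; "opening": finger opening in m.
Only numpy, scipy, OpenCV 4.12 (cv2) and the standard library are available. Lean on these libraries where they do the work, as an engineer would, in place of code of your own. Each camera call takes 0.05 s, during which the arm holds its last target.

## Working session

There is one attempt and no reset: what is moved stays moved. The work goes in short steps, Python scripts to look and compute and a tool call to move; the robot and the scene stay as the last step left them, time stands still between calls to the robot, and variables do not carry over. Pictures are saved under pics/ and viewed, and the job is handed in when it is done.

Besides the shell and the picture viewer there is one more tool, called in YAML: its name, and indented under it one key for each argument. jog_arm: Moves the arm, as the interface text tells. Its arguments: {"type":"object","properties":{"commands":{"type":"array"},"grip_force":{"type":"number"}},"required":["commands"]}

```bash
mkdir -p pics; ls; cat > h.py <<'E'
import numpy as np, cv2, pickle
from scipy.optimize import least_squares
def K(p):
    f=200/np.tan(np.radians(p['vfov'])/2); return f
def proj(p,X):
    E=np.array(p['extrinsics']); X=np.atleast_2d(X); c=X@E[:3,:3].T+E[:3,3]
    s=c[:,:2]/c[:,2:]; r2=(s**2).sum(1,keepdims=True); s=s*(1+p['k1']*r2)
    return s*K(p)+[p['cx'],p['cy']]
def ray(p,uv):
    d=(np.array(uv,float)-[p['cx'],p['cy']])/K(p); s=d.copy()
    for _ in range(50): s=d/(1+p['k1']*(s@s))
    E=np.array(p['extrinsics']); R=E[:3,:3]; v=R.T@np.append(s,1); return -R.T@E[:3,3], v/np.linalg.norm(v)
def tri(a,ua,b,ub):
    o1,d1=ray(a,ua);o2,d2=ray(b,ub)
    A=np.c_[d1,-d2]; t=np.linalg.lstsq(A,o2-o1,rcond=None)[0]
    P1=o1+t[0]*d1;P2=o2+t[1]*d2; return (P1+P2)/2, np.linalg.norm(P1-P2)
E
python3 - <<'E'
from h import *
from plant import robot
P={}
for n in ['side','top']:
    p=robot.read_camera(n); P[n]=p; cv2.imwrite(f'pics/{n}0.png',p['img'])
    print(n,{k:v for k,v in p.items() if k!='img'})
    for th in ['sorter','magazine','chute_left','chute_right','ear_right','ear_left','slide_plate','multimeter','module','board','spare_cell','cell_3']:
        print(th,[(round(r['score'],2),np.round(np.array(r['position'])[::-1]*[640,400],1)) for r in robot.pinpoint(th,p)[:3]])
pickle.dump(P,open('P0.pkl','wb'))
print(robot.read_state())
E
```

```text
pics
side {'vfov': 52.38968191651062, 'cx': 315.073004827298, 'cy': 197.20986367654726, 'k1': 0.004423115062434774, 'extrinsics': array([[ 7.77287496e-01, -6.29145382e-01,  4.87003229e-04,
        -4.30033719e-01],
       [-3.88942270e-01, -4.81132950e-01, -7.85643045e-01,
         3.66221977e-01],
       [ 4.94518007e-01,  6.10481099e-01, -6.18679859e-01,
         8.47084901e-01],
       [ 0.00000000e+00,  0.00000000e+00,  0.00000000e+00,
         1.00000000e+00]]), 'shot': 1}
sorter [(0.62, array([337.1, 258.5]))]
magazine [(0.59, array([342.2, 180.4]))]
chute_left [(0.8, array([327.7, 216. ])), (0.74, array([308.8, 199.9])), (0.33, array([338. , 257.8]))]
chute_right [(0.79, array([361.7, 254.4])), (0.45, array([338.8, 261.1]))]
ear_right [(0.77, array([339.4, 251.3])), (0.58, array([326.1, 214.8]))]
ear_left [(0.88, array([300.3, 217.1]))]
slide_plate [(0.97, array([318.8, 180.8]))]
multimeter [(0.68, array([259.4, 258.2]))]
module [(0.65, array([306.7, 189.7])), (0.55, array([417.8, 270.7]))]
board [(0.73, array([371.9, 222. ]))]
spare_cell [(0.73, array([322.3, 333.8])), (0.15,
[... 1103 characters left out ...]
array([369.1, 274.5]))]
{'t': 1.3, 'q': array([ 1.08560345e+00,  1.30392965e-01,  1.48820879e+00, -3.62207156e-05,
        1.52302007e+00, -8.54154890e-02]), 'dq': array([ 1.91915770e-04, -3.44117333e-05, -6.27558538e-05,  8.01165776e-04,
       -2.04499644e-05,  9.28143848e-04]), 'joint_torque': array([ 7.67182992e-04, -5.59742260e+01, -4.92055249e+01,  7.69213191e-02,
        2.27998628e-02, -7.19145601e-05]), 'tool_pos': array([0.23352494, 0.55268143, 0.21863459]), 'orientation': array([ 2.61825999e+00,  1.73609668e+00, -1.29597222e-05]), 'force': array([-0.60052807,  0.68525135,  0.64104681]), 'wrist_torque': array([-0.00963982,  0.01262897,  0.02089119]), 'opening': 0.09306762355528818}
```

View pics.

View pics/side0.png

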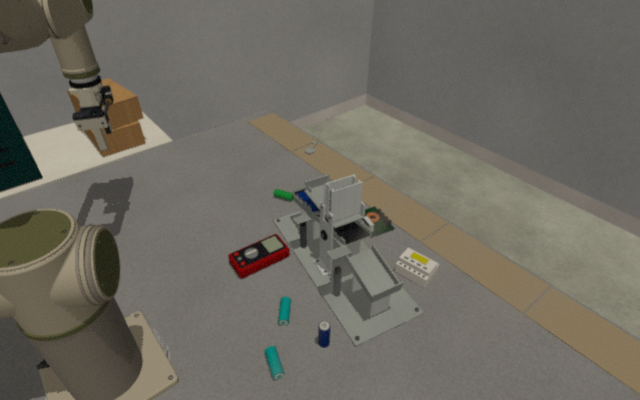

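View pics/top0.png

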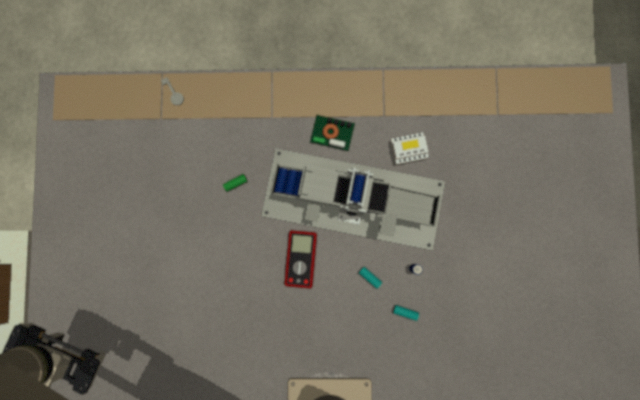

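```bash
python3 - <<'E'
from h import *
P=pickle.load(open('P0.pkl','rb'));a,b=P['side'],P['top']
for n,u,v in [('mag',(342.2,180.4),(358.6,187.2)),('cr',(361.7,254.4),(388.3,200.3)),('er',(339.4,251.3),(386.2,225.6)),('el',(300.3,217.1),(310.4,210.3)),('sp',(318.8,180.8),(298.1,183.6)),('sorter',(337.1,258.5),(350.8,196.4)),('mm',(259.4,258.2),(299.8,256.6)),('spare',(322.3,333.8),(415.9,269.7)),('board',(371.9,222),(331,133.4)),('mod',(417.8,270.7),(409.4,148.6))]:
    print(n,*[np.round(x,4) for x in tri(a,u,b,v)])
for n,x,y,w,h in [('side',220,120,240,180),('top',220,100,240,180)]:
    cv2.imwrite(f'pics/{n}0c.png',cv2.resize(P[n]['img'][y:y+h,x:x+w],None,fx=3.33,fy=3.33,interpolation=cv2.INTER_CUBIC))
E
```

```text
mag [ 0.5794 -0.0664  0.2688] 0.0008
cr [ 0.5687 -0.1522  0.1035] 0.0072
er [ 0.5044 -0.1411  0.1467] 0.0083
el [0.5412 0.0455 0.1033] 0.0026
sp [0.6071 0.065  0.1803] 0.0176
sorter [ 0.5846 -0.0595  0.0027] 0.0047
mm [ 0.4237  0.079  -0.0032] 0.0022
spare [ 0.3905 -0.2261  0.0349] 0.0001
board [ 7.629e-01 -9.500e-03 -5.000e-04] 0.0029
mod [ 0.7171 -0.2227  0.0026] 0.0025
```

View pics/side0c.png

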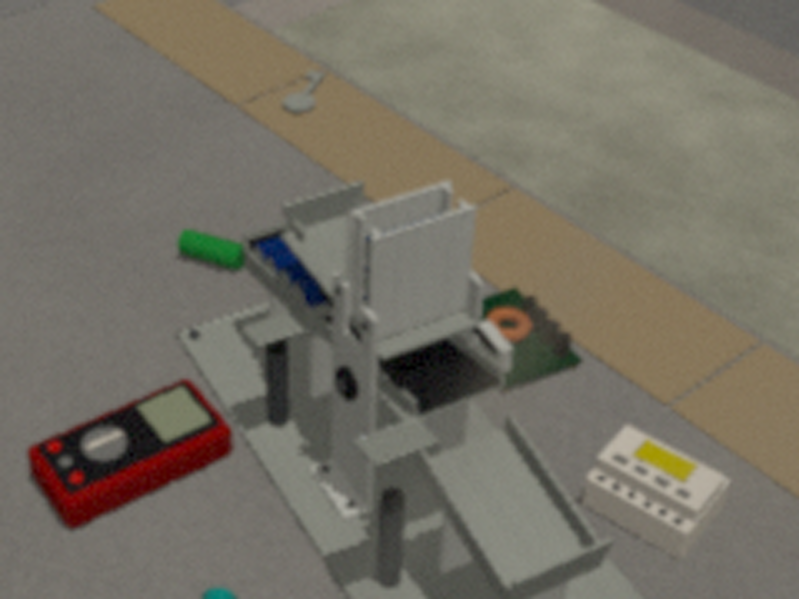

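View pics/top0c.png

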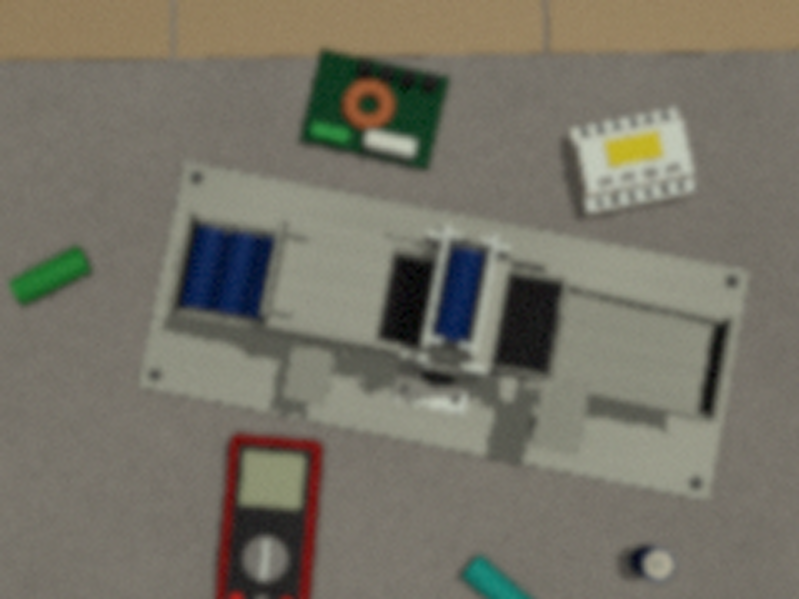

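```bash
python3 - <<'E'
from h import *
P=pickle.load(open('P0.pkl','rb'));a,b=P['side'],P['top']
obs=[(b,(276.2,148),(95,235,6)),(b,(444.6,181.1),(95,-235,6)),(b,(433.2,249.3),(-95,-235,6)),(b,(262,215.6),(-95,235,6)),
(a,(274,219.1),(-95,235,6)),(a,(421,309),(95,-235,6)),(a,(355,345.5),(-95,-235,6)),(b,(358.6,187.2),(0,0,263)),(a,(342.2,180.4),(0,0,263))]
def T(q,X):
    X=np.array(X,float)/1000; c,s=np.cos(q[2]),np.sin(q[2]); return np.array([q[0]+c*X[0]-s*X[1],q[1]+s*X[0]+c*X[1],X[2]])
f=lambda q:np.concatenate([proj(p,T(q,X))[0]-u for p,u,X in obs])
r=least_squares(f,[.585,-.06,-.19],loss='soft_l1');print(r.x);print(np.round(f(r.x).reshape(-1,2),1))
q=r.x; np.save('pose.npy',q)
for t in [-.26,-.21,-.17]:
    # ear rotated about x axis
    y,z=-94,104-120; th=t-.26
    y0=y*np.cos(-th)+z*np.sin(-th)
    # rotate: tilt decreasing raises right end
    Y=y*np.cos(th)-z*np.sin(th)*-1*-1; 
    ang=-(th) 
    yy=y*np.cos(th)+z*np.sin(-th)*-1; zz=0
    for sgn in (1,-1):
        c,s=np.cos(sgn*th),np.sin(sgn*th); print(t,sgn,np.round([y*c-z*s,120+y*s+z*c],1))
for n,X in [('er',(-62,-90,153)),('el',(-62,95,104)),('sp',(0,135,176)),('sp_in',(0,99,176))]:
    w=T(q,X);print(n,w,proj(a,w),proj(b,w))
# measured ear:
c,s=np.cos(q[2]),np.sin(q[2])
for w in ([.5044,-.1411],[.6071,.065]): d=np.array(w)-q[:2];print(c*d[0]+s*d[1],-s*d[0]+c*d[1])
# push plate outline overlay
for n,p in P.items():
    im=cv2.resize(p['img'],None,fx=4,fy=4,interpolation=cv2.INTER_CUBIC)
    for sl,col in ((0,(0,0,255)),(6,(0,255,0))):
        pts=np.array([proj(p,T(q,(x,135-sl,z)))[0] for x,z in ((-35,156),(35,156),(35,196),(-35,196))])
        cv2.polylines(im,[np.int32(pts*4+2)],True,col,1)
    for t,col in ((-.26,(0,0,255)),(-.17,(0,255,0))):
        th=.26-t; pts=[]
        for x,y in ((-86.5,-111),(-37.5,-111),(-37.5,-77),(-86.5,-77)):
            cc,ss=np.cos(th),np.sin(th)
            # stop-frame ear is itself tilted; use gate frame offset
            g=(y-0.0, 153-120)
            # ear at tilt -.26 center (-90,33): plate tilted by .26 rising to right(-y)
            dy=y+94; tt=-t  # slope: going to -y rises
            cy,cz=-94*np.cos(-th)-(-16)*np.sin(-th),-94*np.sin(-th)-16*np.cos(-th)
            pts.append(proj(p,T(q,(x,cy+dy*np.cos(tt),120+cz-dy*np.sin(tt))))[0])
        cv2.polylines(im,[np.int32(np.array(pts)*4+2)],True,col,1)
    x,y=(1080,600) if n=='side' else (1000,560)
    cv2.imwrite(f'pics/{n}1o.png',im[y:y+600,x:x+800])
E
```

```text
[ 0.58115639 -0.06647058 -0.20326538]
[[-0.9 -0.1]
 [ 0.8 -0.4]
 [-0.3  0.8]
 [-0.9  0.1]
 [-1.9 -0.2]
 [ 2.4  2.4]
 [-0.2 -0.7]
 [-0.2 -0.3]
 [ 0.7  1.8]]
-0.26 1 [-89.5 152.8]
-0.26 -1 [-73.6  59.4]
-0.21 1 [-91.1 148.3]
-0.21 -1 [-76.6  63.2]
-0.17 1 [-92.1 144.6]
-0.17 -1 [-78.8  66.3]
er [ 0.50226464 -0.14210187  0.153     ] [[337.24574776 250.15863312]] [[387.99563645 225.01612428]]
el [0.53961032 0.03908946 0.104     ] [[301.76290552 218.35480632]] [[312.64818663 211.32387607]]
sp [0.60840865 0.06575012 0.176     ] [[315.67349783 182.02027782]] [[300.12518797 180.3063741 ]]
sp_in [0.60114138 0.03049126 0.176     ] [[322.06482256 189.29139024]] [[315.02506983 183.2193238 ]]
-0.06011084618614176 -0.0885876927260183
-0.0011302782136782367 0.13400114931608773
```

View pics/side1o.png

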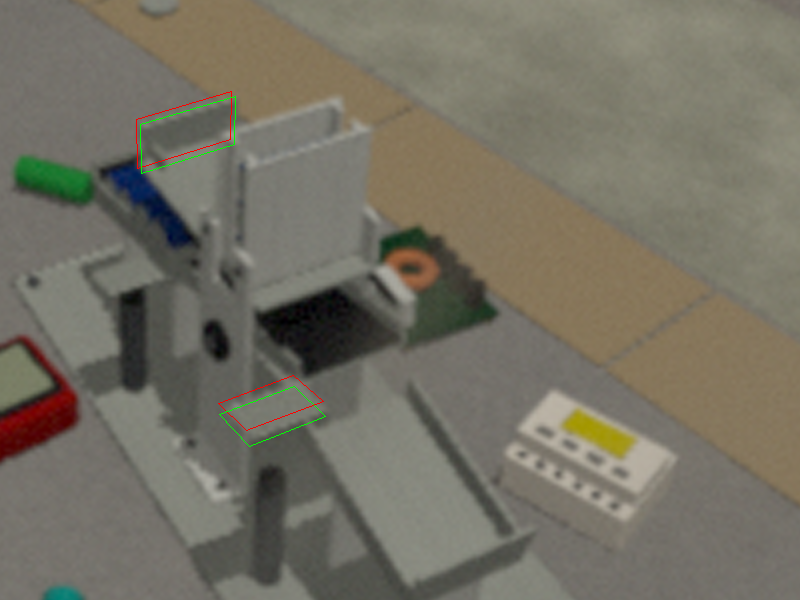

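View pics/top1o.png

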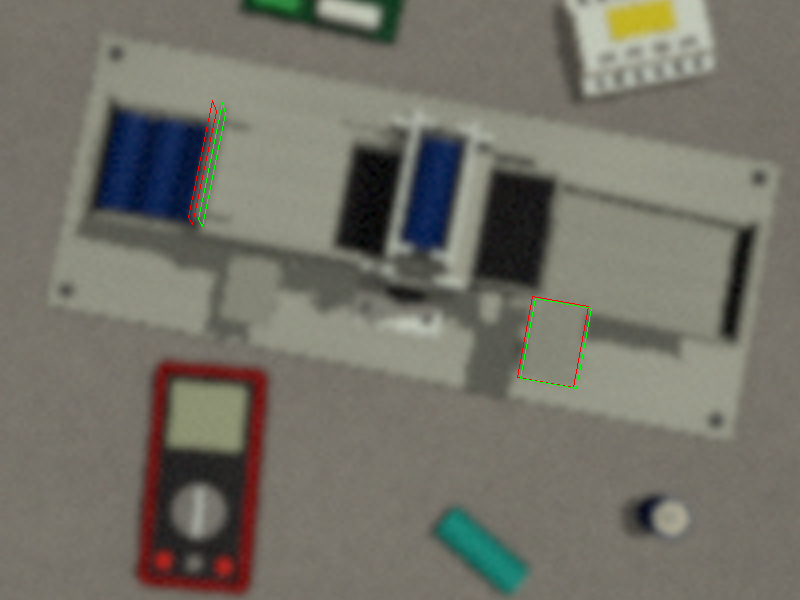

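jog_arm:
  commands: [1, 0, 0, -0.008, 7.16, 1, 0, 0, -0.008, 7.16, 1, 0, 0, -0.008, 7.16, 1, 0, 0, -0.008, 7.16, 1, 0, 0, -0.008, 7.16, 1, 0, 0, -0.008, 7.16, 1, 0, 0, -0.008, 7.16, 1, 0, 0, -0.008, 7.16, 1, 0, 0, -0.008, 7.16, 1, 0, 0, -0.008, 7.16, 1, 0, 0, -0.008, 7.16]
  grip_force: 10

```text
t: 2.22
tool_pos: [0.2335, 0.5527, 0.3071]
orientation: [-3.124, 0.329, -0.0]
force: [-0.4, -0.1, 0.2]
opening: 0.0242
```

```bash
cat > s.py <<'E'
from h import *
from plant import robot
from scipy.spatial.transform import Rotation as Ro
q=np.load('pose.npy'); c,s=np.cos(q[2]),np.sin(q[2])
st=robot.read_state(); R=Ro.from_rotvec(st['orientation']).as_matrix()
p=st['tool_pos']; d=p[:2]-q[:2]
S=np.array([c*d[0]+s*d[1],-s*d[0]+c*d[1],p[2]])
print('t',st['t'],'sorter mm',np.round(S*1000,1),'toolx yaw err deg',np.degrees(np.arctan2(R[1,0],R[0,0])-q[2]).round(2),'zaxis',R[:,2].round(4),'F',st['force'].round(2),'open',round(st['opening'],4), 'q',st['q'].round(2))
for n,T in (('ear',(-65,-91,175)),('plate',(0,165,165))):
    w=np.array(T)/1000; D=np.array([q[0]+c*w[0]-s*w[1],q[1]+s*w[0]+c*w[1],w[2]])-p
    print(n,'tool shift mm',np.round(R.T@D*1000,1))
E
python3 s.py
```

```text
t 2.2167 sorter mm [-465.5  536.2  307.1] toolx yaw err deg -0.37 zaxis [ 0.  0. -1.] F [-0.37 -0.1   0.2 ] open 0.0242 q [ 1.09  0.11  1.35 -0.    1.68  1.3 ]
ear tool shift mm [404.6 624.6 132. ]
plate tool shift mm [467.9 368.2 142. ]
```

jog_arm:
  commands: [1, 0.02, 0.031, 0, 0, 1, 0.02, 0.031, 0, 0, 1, 0.02, 0.031, 0, 0, 1, 0.02, 0.031, 0, 0, 1, 0.02, 0.031, 0, 0, 1, 0.02, 0.031, 0, 0, 1, 0.02, 0.031, 0, 0, 1, 0.02, 0.031, 0, 0, 1, 0.02, 0.031, 0, 0, 1, 0.02, 0.031, 0, 0, 1, 0.02, 0.031, 0, 0, 1, 0.02, 0.031, 0, 0, 1, 0.02, 0.031, 0, 0, 1, 0.02, 0.031, 0, 0, 1, 0.02, 0.031, 0, 0, 1, 0.02, 0.031, 0, 0, 1, 0.02, 0.031, 0, 0, 1, 0.02, 0.031, 0, 0, 1, 0.02, 0.031, 0, 0, 1, 0.02, 0.031, 0, 0]

```text
t: 3.88
tool_pos: [0.5002, -0.1374, 0.3068]
orientation: [3.125, -0.32, 0.001]
force: [0.5, 1.2, 0.2]
opening: 0.0006
```

```bash
python3 s.py
```

```text
t 3.8833 sorter mm [-65.  -85.8 306.8] toolx yaw err deg -0.04 zaxis [ 5.e-04 -1.e-04 -1.e+00] F [0.5  1.23 0.21] open 0.0006 q [-0.37 -0.11  1.57  0.    1.68 -0.16]
ear tool shift mm [-1.000e-01  5.200e+00  1.318e+02]
plate tool shift mm [  64.7 -250.8  141.8]
```

jog_arm:
  commands: [1, 0, 0.0055, 0.03, 0, 1, 0, 0, 0.03, 0, 1, 0, 0, 0.03, 0, 1, 0, 0, 0.03, 0, 1, 0, 0, 0.012, 0, 1, 0, 0, 0, 0]

```text
t: 4.38
tool_pos: [0.4965, -0.1399, 0.171]
orientation: [-3.124, 0.319, 0.01]
force: [-0.8, 0.8, -0.5]
opening: 0.0007
```

```bash
cat > look.py <<'E'
import sys
from s import *
for n in ['side','top']:
    p=robot.read_camera(n); pickle.dump(p,open(f'{n}.pkl','wb'))
    x,y=(270,150) if n=='side' else (250,140)
    cv2.imwrite(f'pics/{n}{sys.argv[1]}.png',cv2.resize(p['img'][y:y+150,x:x+200],None,fx=4,fy=4,interpolation=cv2.INTER_CUBIC))
E
python3 look.py 2
```

```text
t 4.3833 sorter mm [-68.1 -89.  171. ] toolx yaw err deg -0.03 zaxis [-0.0061  0.0024 -1.    ] F [-0.8   0.78 -0.48] open 0.0007 q [-0.37 -0.06  1.77 -0.    1.44 -0.17]
ear tool shift mm [ 3.1  2.  -4. ]
plate tool shift mm [  68.  -254.     5.8]
```

View pics/side2.png

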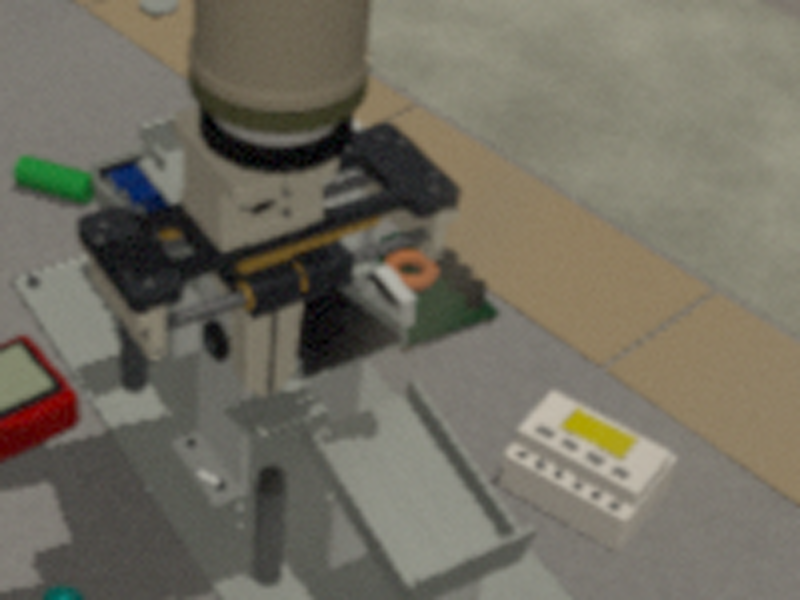

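View pics/top2.png

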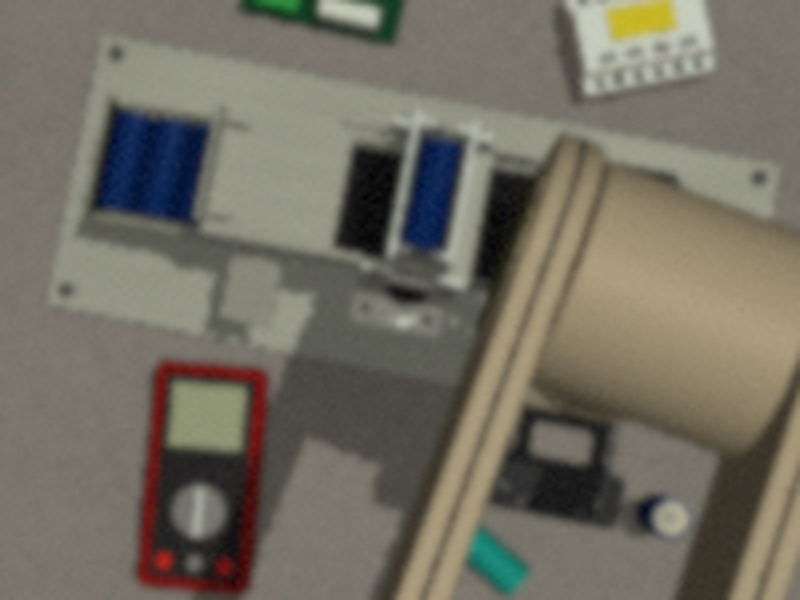

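jog_arm:
  commands: [1, 0, 0, 0, 0, 1, 0, 0, 0.004, 0, 1, 0, 0, 0.004, 0, 1, 0, 0, 0.004, 0, 1, 0, 0, 0, 0, 1, 0, 0, 0, 0]

```text
t: 4.98
tool_pos: [0.4985, -0.1406, 0.1623]
orientation: [-3.125, 0.319, 0.001]
force: [0.5, 1.0, -0.4]
opening: 0.0005
```

```bash
python3 s.py
```

```text
t 4.9833 sorter mm [-66.  -89.3 162.3] toolx yaw err deg -0.02 zaxis [-6.e-04  2.e-04 -1.e+00] F [ 0.53  0.96 -0.38] open 0.0005 q [-0.37 -0.06  1.78 -0.    1.42 -0.17]
ear tool shift mm [  0.9   1.7 -12.7]
plate tool shift mm [  65.9 -254.3   -2.7]
```

jog_arm:
  commands: [1, 0, 0.002, 0.003, 0, 1, 0, 0, 0.003, 0, 1, 0, 0, 0.002, 0, 1, 0, 0, 0.002, 0, 1, 0, 0, 0.002, 0, 1, 0, 0, 0.002, 0, 1, 0, 0, 0.002, 0, 1, 0, 0, 0.002, 0, 1, 0, 0, 0.002, 0, 1, 0, 0, 0.002, 0, 1, 0, 0, 0.002, 0, 1, 0, 0, 0.002, 0]

```text
t: 5.98
tool_pos: [0.4984, -0.1428, 0.1365]
orientation: [3.125, -0.319, 0.0]
force: [-0.2, -0.7, 2.0]
opening: 0.0004
```

```bash
python3 s.py
```

```text
t 5.9833 sorter mm [-65.6 -91.4 136.5] toolx yaw err deg -0.02 zaxis [ 1.e-04 -1.e-04 -1.e+00] F [-0.22 -0.68  1.99] open 0.0004 q [-0.38 -0.04  1.81 -0.    1.37 -0.17]
ear tool shift mm [  0.6  -0.4 -38.5]
plate tool shift mm [  65.5 -256.5  -28.5]
```

jog_arm:
  commands: [1, 0, 0.001, 0.002, 0, 1, 0, 0, 0.002, 0, 1, 0, 0, 0.002, 0, 1, 0, 0, 0.002, 0, 1, 0, 0, 0.002, 0, 1, 0, 0, 0.002, 0, 1, 0, 0, 0.002, 0, 1, 0, 0, 0.002, 0, 1, 0, 0, 0.002, 0, 1, 0, 0, 0.002, 0, 1, 0, 0, 0.002, 0, 1, 0, 0, 0.002, 0, 1, 0, 0, 0.002, 0, 1, 0, 0, 0.001, 0, 1, 0, 0, 0, 0]

```text
t: 7.23
tool_pos: [0.498, -0.1435, 0.1093]
orientation: [-3.125, 0.319, 0.001]
force: [-0.3, -0.4, 0.5]
opening: 0.0005
```

```bash
python3 s.py
```

```text
t 7.2333 sorter mm [-65.9 -92.3 109.3] toolx yaw err deg -0.02 zaxis [-4.e-04  3.e-04 -1.e+00] F [-0.28 -0.36  0.54] open 0.0005 q [-0.38 -0.01  1.84  0.    1.31 -0.18]
ear tool shift mm [  0.9  -1.3 -65.7]
plate tool shift mm [  65.8 -257.3  -55.7]
```

jog_arm:
  commands: [1, 0, 0, 0.001, 0, 1, 0, 0, 0.001, 0, 1, 0, 0, 0.001, 0, 1, 0, 0, 0, 0]

```text
t: 7.57
tool_pos: [0.4983, -0.1437, 0.107]
orientation: [3.125, -0.319, 0.0]
force: [-0.7, 0.7, 5.6]
opening: 0.0006
```

jog_arm:
  commands: [1, 0, 0, 0.001, 0, 1, 0, 0, 0, 0]

```text
t: 7.73
tool_pos: [0.4986, -0.1439, 0.1068]
orientation: [3.125, -0.319, 0.001]
force: [-3.5, 1.4, 8.7]
opening: 0.0004
```

jog_arm:
  commands: [1, 0, 0, -0.005, 0, 1, 0, 0, -0.02, 0, 1, 0, 0, -0.04, 0, 1, 0, 0, -0.04, 0, 1, 0, 0, -0.04, 0, 1, 0, 0, -0.04, 0, 1, 0, 0, -0.02, 0, 1, -0.03, 0, -0.01, 0, 1, -0.04, -0.01, 0, 0, 1, -0.03, -0.03, 0, 0, 1, 0, -0.04, 0, 0, 1, 0, -0.04, 0, 0, 1, 0, -0.04, 0, 0, 1, 0, -0.04, 0, 0, 1, 0, -0.04, 0, 0, 1, 0, 0, 0, 0]

```text
t: 9.07
tool_pos: [0.449, 0.117, 0.3201]
orientation: [-3.124, 0.31, 0.001]
force: [-0.2, 0.7, 0.2]
opening: 0.0007
```

```bash
python3 look.py 3
```

```text
t 9.0667 sorter mm [-166.5  153.   320.1] toolx yaw err deg 0.32 zaxis [-6.0e-04  2.5e-03 -1.0e+00] F [-0.15  0.66  0.2 ] open 0.0007 q [ 0.14 -0.26  1.68  0.    1.72  0.34]
ear tool shift mm [100.2 244.9 144.5]
plate tool shift mm [166.7 -10.7 155. ]
```

View pics/side3.png

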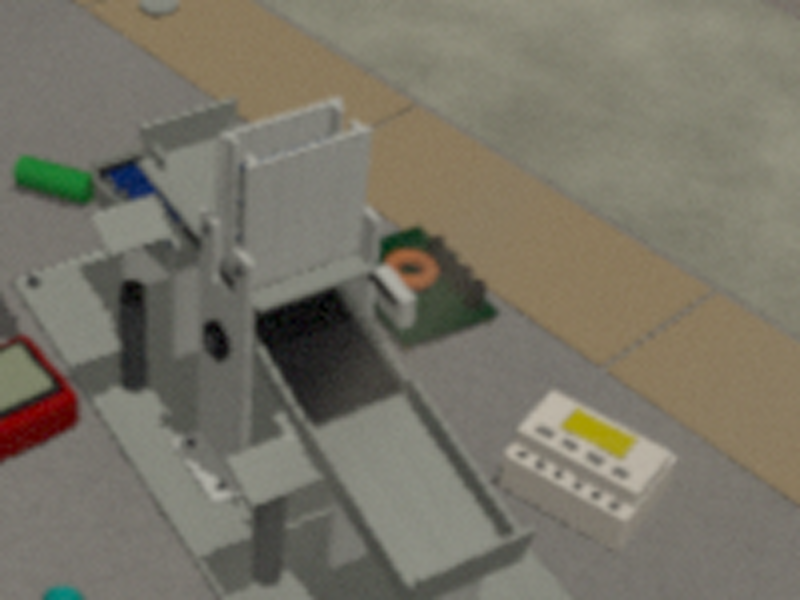

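View pics/top3.png

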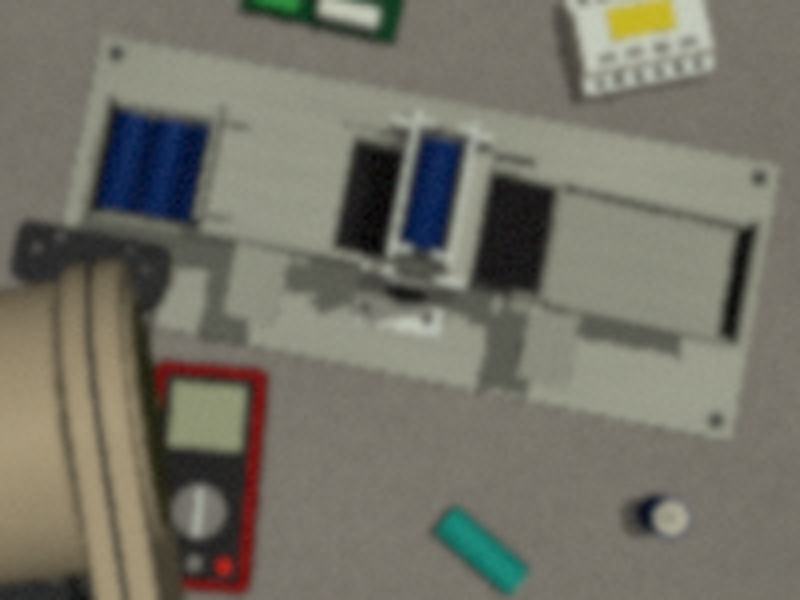

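jog_arm:
  commands: [1, 0.04, -0.0115, 0, 0, 1, 0.04, 0, 0, 0, 1, 0.04, 0, 0, 0, 1, 0.04, 0, 0, 0, 1, 0.006, 0, 0.02, 0, 1, 0, 0, 0.03, 0, 1, 0, 0, 0.03, 0, 1, 0, 0, 0.03, 0, 1, 0, 0, 0.025, 0, 1, 0, 0, 0.02, 0, 1, 0, 0, 0, 0, 1, 0, 0, 0, 0]

```text
t: 10.17
tool_pos: [0.613, 0.0869, 0.1646]
orientation: [3.124, -0.322, -0.005]
force: [-0.0, -0.5, 0.1]
opening: 0.0004
```

```bash
python3 look.py 4; python3 - <<'E'
from h import *
p=pickle.load(open('side.pkl','rb'));q=np.load('pose.npy');c,s=np.cos(q[2]),np.sin(q[2])
for X in ((-62,-94,104),(-62,-92.5,112),(-62,90,153)):
    x=np.array(X)/1000;w=[q[0]+c*x[0]-s*x[1],q[1]+s*x[0]+c*x[1],x[2]];print(X,(proj(p,w)[0]-[270,150])*4)
E
```

```text
t 10.1667 sorter mm [  0.3 156.6 164.6] toolx yaw err deg -0.12 zaxis [-3.1e-03 -5.0e-04 -1.0e+00] F [-0.   -0.52  0.09] open 0.0004 q [ 0.06  0.21  1.49 -0.    1.44  0.26]
ear tool shift mm [-64.8 247.8  -9.9]
plate tool shift mm [-0.3 -8.4 -0.4]
(-62, -94, 104) [269.52698463 464.74837137]
(-62, -92.5, 112) [268.70929489 453.56205659]
(-62, 90, 153) [128.95042926 220.2525244 ]
```

View pics/side4.png

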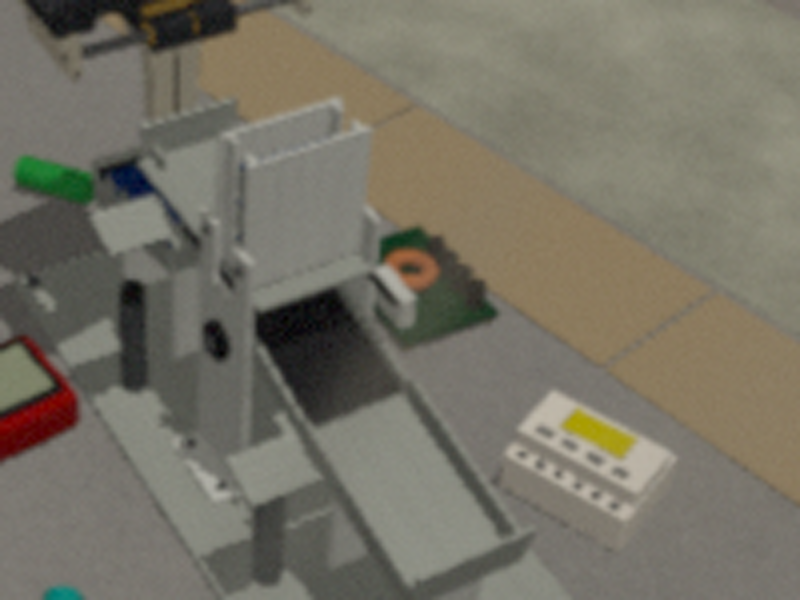

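View pics/top4.png

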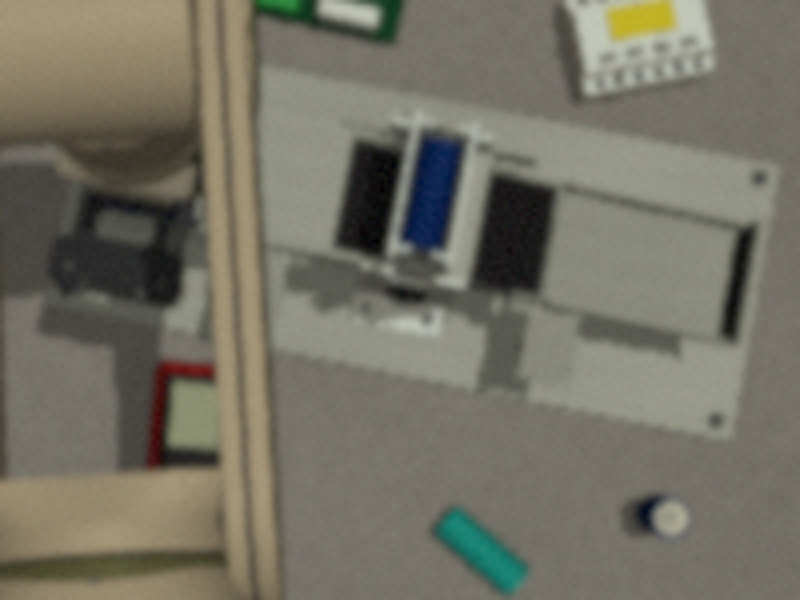

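jog_arm:
  commands: [1, 0, 0.003, 0, 0, 1, 0, 0.003, 0, 0, 1, 0, 0.003, 0, 0, 1, 0, 0.003, 0, 0, 1, 0, 0.002, 0, 0, 1, 0, 0.002, 0, 0, 1, 0, 0.002, 0, 0, 1, 0, 0.002, 0, 0, 1, 0, 0.002, 0, 0, 1, 0, 0.002, 0, 0, 1, 0, 0.002, 0, 0]

```text
t: 11.18
tool_pos: [0.6088, 0.0633, 0.1657]
orientation: [-3.125, 0.319, -0.0]
force: [1.0, 2.7, 0.7]
opening: 0.0001
```

```bash
python3 s.py
```

```text
t 11.1833 sorter mm [  0.9 132.6 165.7] toolx yaw err deg -0.01 zaxis [ 0.e+00  3.e-04 -1.e+00] F [1.03 2.71 0.72] open 0.0001 q [0.02 0.19 1.52 0.   1.43 0.22]
ear tool shift mm [-65.8 223.6  -9.4]
plate tool shift mm [ -0.9 -32.4   0.7]
```

jog_arm:
  commands: [1, 0, 0.002, 0, 0, 1, 0, 0.002, 0, 0, 1, 0, 0.002, 0, 0, 1, 0, 0.002, 0, 0, 1, 0, 0.002, 0, 0, 1, 0, 0.002, 0, 0, 1, 0, 0.002, 0, 0, 1, 0, 0.002, 0, 0, 1, 0, 0.002, 0, 0, 1, 0, 0.002, 0, 0]

```text
t: 12.02
tool_pos: [0.6047, 0.0435, 0.1656]
orientation: [-3.125, 0.319, 0.0]
force: [0.1, 1.6, -1.5]
opening: 0.0006
```

```bash
python3 s.py
```

```text
t 12.0167 sorter mm [  0.9 112.4 165.6] toolx yaw err deg -0.02 zaxis [ 0.e+00  2.e-04 -1.e+00] F [ 0.09  1.65 -1.49] open 0.0006 q [-0.01  0.18  1.53  0.    1.43  0.19]
ear tool shift mm [-65.8 203.4  -9.5]
plate tool shift mm [ -0.9 -52.6   0.6]
```

jog_arm:
  commands: [1, 0, 0.0015, 0, 0, 1, 0, 0.0015, 0, 0, 1, 0, 0.001, 0, 0, 1, 0, 0, 0, 0]

```text
t: 12.35
tool_pos: [0.6039, 0.0394, 0.1656]
orientation: [3.125, -0.319, -0.0]
force: [0.7, -0.5, 0.3]
opening: 0.0003
```

jog_arm:
  commands: [1, 0, 0.001, 0, 0, 1, 0, 0, 0, 0]

```text
t: 12.52
tool_pos: [0.6038, 0.039, 0.1657]
orientation: [-3.125, 0.319, -0.0]
force: [2.1, 2.6, -0.9]
opening: 0.0003
```

```bash
python3 look.py 5
```

```text
t 12.5167 sorter mm [  0.9 107.9 165.7] toolx yaw err deg -0.01 zaxis [ 2.e-04  7.e-04 -1.e+00] F [ 2.07  2.62 -0.92] open 0.0003 q [-0.02  0.17  1.54  0.    1.43  0.18]
ear tool shift mm [-65.9 198.9  -9.5]
plate tool shift mm [ -0.9 -57.1   0.7]
```

View pics/side5.png

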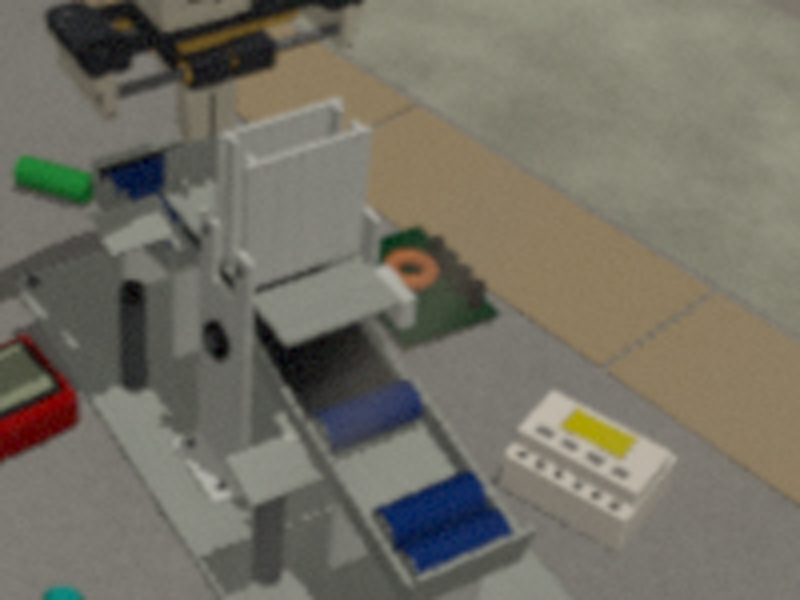

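jog_arm:
  commands: [1, 0, 0.001, 0, 0, 1, 0, 0.001, 0, 0, 1, 0, 0, 0, 0]

```text
t: 12.87
tool_pos: [0.6038, 0.039, 0.1657]
orientation: [-3.122, 0.317, -0.001]
force: [2.3, 11.5, -1.7]
opening: 0.0004
```

jog_arm:
  commands: [1, 0, 0.001, 0, 0, 1, 0, 0, 0, 0]

```text
t: 13.03
tool_pos: [0.6038, 0.0389, 0.1658]
orientation: [-3.121, 0.316, -0.002]
force: [4.8, 15.7, -2.1]
opening: 0.0004
```

jog_arm:
  commands: [1, 0, -0.005, 0, 0, 1, 0, -0.02, 0, 0, 1, 0, -0.03, 0, 0, 1, 0, -0.02, -0.03, 0, 1, 0, 0, -0.04, 0, 1, 0, 0, -0.04, 0, 1, 0, 0, -0.04, 0, 1, 0, -0.04, 0, 0, 1, -0.02, -0.035, 0, 0, 1, -0.02, -0.035, 0, 0, 1, -0.02, -0.035, 0, 0, 1, -0.02, -0.035, 0, 0, 1, -0.02, -0.035, 0, 0, 1, -0.02, -0.035, 0, 0, 1, 0, 0, 0, 0, 1, 0, 0, 0, 0, 1, 0, 0, 0, 0]

```text
t: 14.45
tool_pos: [0.5515, 0.3778, 0.3154]
orientation: [3.124, -0.319, 0.0]
force: [-0.5, -0.0, -0.1]
opening: 0.0006
```

```bash
python3 look.py 6; python3 - <<'E'
from h import *
q=np.load('pose.npy');c,s=np.cos(q[2]),np.sin(q[2])
for n in('side','top'):
  p=pickle.load(open(n+'.pkl','rb'));o=[270,150] if n=='side' else [250,140]
  for X in ((-35,99,196),(35,99,196)):
    x=np.array(X)/1000;w=[q[0]+c*x[0]-s*x[1],q[1]+s*x[0]+c*x[1],x[2]];print(n,X,(proj(p,w)[0]-o)*4)
E
```

```text
t 14.45 sorter mm [-118.7  429.1  315.4] toolx yaw err deg -0.0 zaxis [ 1.0e-04 -1.2e-03 -1.0e+00] F [-0.53 -0.02 -0.08] open 0.0006 q [ 0.52  0.3   1.12 -0.    1.72  0.73]
ear tool shift mm [ 53.7 520.  141.1]
plate tool shift mm [118.7 264.  150.8]
side (-35, 99, 196) [159.8244114  147.26261515]
side (35, 99, 196) [256.22060788 117.61680508]
top (-35, 99, 196) [247.06580449 227.34601795]
top (35, 99, 196) [270.82564243 109.94461419]
```

View pics/side6.png

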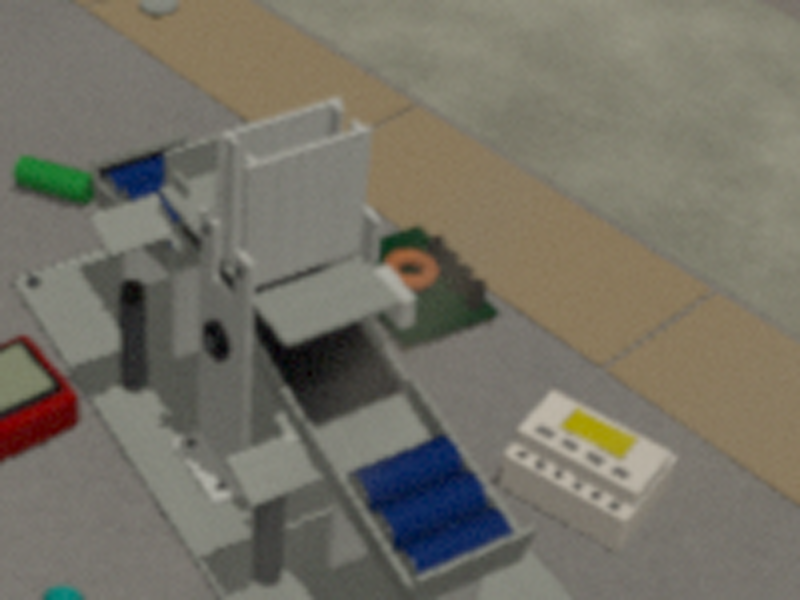

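View pics/top6.png

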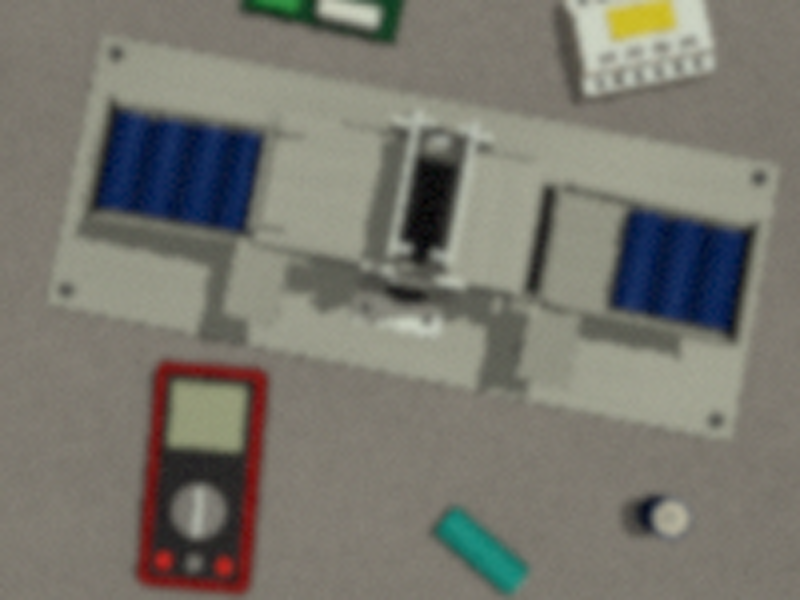

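The last pictures show three cells in a row in the right chute (top crop around 685, 270). The magazine is empty, the four sorted cells are still in the left chute, and the gate is on its right stop. The slide plate's edge lies at the fully-in position (predicted 247–271 in the top crop, seen around 250–272). The bystanders are where they were, so I'm handing in.

```bash
python3 -c "
from plant import robot
print(robot.close_job())"
```

```text
the job is handed in; nothing more can be done
None
```

The job is done and handed in: the gate now points right, and the three waiting cells lie in the right-hand chute. The robot's clock stood at about 14.5 s of the 42 s allowed.

- **Gate:** I pressed the raised right ear down with the closed fingertips. It moved with about 2 N, and the force rose to about 9 N on the right stop. A later picture put the ear within about 2 pixels of its position on the stop.
- **Slide:** I then pushed the slide plate until it stopped moving. The force rose to about 16 N (5 N along x, 16 N along y). The plate's edge lies where the fully-in position should appear in the top view.
- **Last check:** With the arm clear, pictures from both cameras showed:
  - the three cells lying in a row at the right chute's end stop;
  - the magazine empty;
  - the four sorted cells still in the left chute;
  - the multimeter, module, board and spare cell where they were.

No final check failed. Two early network readings disagreed: the left chute point had several candidates, and the first slide plate measurement missed by about 18 mm between views. I worked from a pose fitted to the sorter's base corners and magazine instead.

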